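# Load the bench carrier for a pipetting run

## Task

Load the three-bay carrier for the next run, everything standing flat on the floor of its bay: the steel beaker in the end bay beside the carrier's grip tab, the screw-cap jar next to it in the middle bay, and the tip box in the bay on the jar's other side, with its long side along the row of bays. Put the knobbed steel cover on top of the beaker, knob up, so that it covers the whole mouth. Keep beaker and jar upright all the while, leave the tube rack, wash bottle and timer where they stand, and let go of everything at the end.

Things in the scene. Friction and masses are not known exactly. Their poses are not given: they have to be found in the camera images.
- carrier: White tray with grey bay floors, fixed to the bench, 290 (its x) by 100 mm, any way round; three open bays in a row along x; flat grip tab (6 mm thick, 56 wide, 32 long) on its +x end only. Origin: centre of underside, z up. Bays 90 by 90 mm inside, centres at x = +95 (beside the tab), 0 and -95 mm, y = 0; bay floor 5 mm, tops of the 5 mm walls 12 mm above the bench.
- beaker: Straight round stainless steel beaker without handle, open at the top, outer diameter 60 mm, height 75 mm, wall 3 mm, about 120 g. Stands upright on the bench. Origin: centre of its underside, z up.
- jar: Round white plastic jar with black screw cap and paper label, closed, diameter 58 mm, height 95 mm with cap, about 220 g. Stands upright. Origin: centre of its underside, z up.
- tipbox: Small closed pipette-tip box, blue lower half and pale upper half, 70 mm long (its x), 56 mm wide (its y), 50 mm high, about 120 g. The two ends are alike. Origin: centre of its underside, z up.
- cover: Flat round steel cover for the beaker, 84 mm in diameter and 5 mm thick, flat underneath, with an upright black cylindrical knob in the centre of its top (18 mm diameter, 26 mm tall, top 31 mm above the underside), about 90 g. Lies on the bench, knob up. Origin: centre of the underside, z up.
- tube_rack: Bystander: blue tube rack, 70 mm (x) by 160 mm (y), 50 mm high, loose. Origin: centre of the underside.
- wash_bottle: Bystander: cream wash bottle with red cap and bent white spout, 60 mm diameter, 180 mm high, loose. Origin: centre of the underside.
- timer: Bystander: flat grey bench timer, 60 by 75 mm, 18 mm high, loose. Origin: centre of the underside.
There are look-alikes about, which are no part of the job. What is shaped like the cover but turquoise is not meant.

How it is judged (in metres and radians):
At the end, for the whole second after the job is handed in: Beaker (tab end), jar (middle) and tip box (other end) upright on their bay floors, within 18 mm of the bay centre each way (box 14 mm along the row); box's long side along the row within 15 degrees; cover flat on the beaker, knob up, within 12 mm of its centre; all at rest (x of beaker in the frame of carrier between 0.077 and 0.113 m and y of beaker in the frame of carrier between -0.018 and 0.018 m and z of each of beaker, jar, tipbox in the frame of carrier below 0.009 m and angle between each of beaker, jar, tipbox, cover's own z axis and vertical below 0.08 rad and x of jar in the frame of carrier between -0.018 and 0.018 m and y of jar in the frame of carrier between -0.018 and 0.018 m and x of tipbox in the frame of carrier between -0.109 and -0.081 m and y of tipbox in the frame of carrier between -0.018 and 0.018 m and angle between the x axis of tipbox and the x axis of carrier, either way round below 0.26 rad and horizontal distance between cover and beaker below 0.012 m and z of cover in the frame of beaker between 0.072 and 0.079 m and linear speed of each of beaker, jar, tipbox, cover below 0.02 m/s and angular speed of each of beaker, jar, tipbox, cover below 0.2 rad/s); the robot touches nothing.
It fails at once if beaker was tipped over (angle between beaker's own z axis and vertical above 0.7 rad).
It fails at once if jar was tipped over (angle between jar's own z axis and vertical above 0.7 rad).
It fails at once if the tube_rack was moved (distance of tube_rack from where it was at the start of the episode above 0.02 m).
It fails at once if the wash_bottle was moved (distance of wash_bottle from where it was at the start of the episode above 0.02 m).
It fails at once if the timer was moved (distance of timer from where it was at the start of the episode above 0.02 m).
It also fails if it takes over 120 s, if anything falls off the work surface, if the arm or the gripper's body presses on something with over 40 N, if the wrist force passes 120 N, or if a joint passes its speed limit or range.

## Robot

A 6-joint arm with a two-finger parallel gripper is mounted at the origin on the work surface. World frame = base frame: x ahead of the robot, y to its left, z up, the work surface at z = 0. Lengths are in m, angles in degrees, forces in N, time in s.
With the tool pointing down it reaches from about 0.35 to 0.925 m from the base axis. Payload 6.4 kg.
Tool frame: the origin (TCP) lies at the very end of the fingers, on their centre line; the grasp point (between the pads) lies 19 mm behind it; z points along the fingers, y is the line along which they close (so a half turn about z gives the same grasp; the last joint's range is limited). The gripper opens to 85 mm and grips with 20 to 120 N. Pads are 22 mm wide; open, the fingers measure 114 mm over their backs; the gripper's body (76 mm by 85 mm) begins 54 mm behind the grasp point. The pads swing forward as they close: fully open they stand 13 mm farther back than shut.
Start: joints at [-76.095, 14.043, 89.255, -0, 76.702, -9.975], TCP at [0.263, -0.594, 0.199] pointing down, gripper open.
Joint ranges: [-179.41, 179.41], [-58.25, 129.5], [7.25, 145.43], [-54.29, 234.29], [11.92, 165.04], [-157.13, 157.13]. Speed limits (degrees/s): [147.25, 147.25, 180, 180, 180, 180].

## Interface

Orientations are given as [roll, pitch, yaw] about the fixed x, y, z axes, in that order (R = Rz(yaw) Ry(pitch) Rx(roll)).
In Python, from plant import r, move_gripper, kin, monitor, viewer gives the robot as it stands. The module is installed in compiled form; this text tells all that it offers. Calls block until the motion is done:
- r.goto(position, orientation): joint-space move of the TCP to a pose.
- r.servo_line(position, ori=None, vel=0.15, until_force=None): straight line of the TCP; ori=None keeps the orientation; vel is the mean speed in m/s. With until_force (N) it stops when the force on the tool has changed by that much, and returns True; else False.
- r.set_joints(angles): joint-space move.
- move_gripper(opening, f_grip=None): finger opening in m; f_grip is the grip in N (None keeps the last); returns when the fingers have stopped.
- r.sleep(seconds).
- kin.solve_ik(position, orientation): joint angles nearest the present ones, or None.
- monitor.state(): the state.
- viewer.camera(name): name is "scene" or "top"; returns a dict with "color" (420x560x3 uint8, red, green, blue), "mtx" (3x3 intrinsics, pixels), "R" (3x3) and "t" (3): a world point X has camera coordinates R X + t. Camera axes: x right, y down, z forward; pixel columns grow to the right and rows downward; lengths in m; the calibration is good to about 2 mm. A picture is of the moment at which its call begins. There is no depth.
A pose or a line that the arm cannot do raises r.MotionError and nothing moves.
- r.sign_off(): hands the job in; it is judged then, once.
The state is a dict: "time_s": time; "joints": joint angles; "qvel": joint speeds; "effort": joint torques, N m; "tcp_pos": TCP position; "orientation": TCP orientation; "wrist_force": force on the tool from outside, world axes, zero at the start; "ft_torque": the same for the moment, N m; "width": finger opening in m; "grasp_force": force on a finger pad.
Only numpy, scipy, OpenCV 4.12 (cv2) and the standard library are available. Lean on these libraries where they do the work, as an engineer would, in place of code of your own. Each camera call takes 0.05 s, during which the arm holds its last target. There are 200 camera calls.

## Working session

There is one attempt and no reset: what is moved stays moved. The work goes in short steps, each a Python script; the robot and the scene stay as the last script left them, time stands still between calls to the robot, and variables do not carry over. Pictures are saved under pics/ and viewed, at most 14 in all, crops included, and the job is handed in when it is done.

```bash
mkdir -p pics
python3 - <<'E'
from plant import r, move_gripper, kin, monitor, viewer
import cv2,numpy as np
for n in("top","scene"):
    c=viewer.camera(n); cv2.imwrite(f"pics/{n}0.png",cv2.resize(c["color"][:,:,::-1],(800,600),interpolation=cv2.INTER_CUBIC))
    np.savez(f"{n}.npz",**{k:c[k] for k in("mtx","R","t","color")}); print(n,c["mtx"].tolist(),(-c["R"].T@c["t"]).round(3),c["R"].round(3).tolist())
E
```

```text
top [[426.6997755321285, 0.0, 277.9202060182434], [0.0, 426.6997755321285, 214.91857674226924], [0.0, 0.0, 1.0]] [ 0.453 -0.06   1.122] [[0.01, -1.0, 0.001], [-0.994, -0.01, -0.106], [0.106, -0.0, -0.994]]
scene [[467.82356134008313, 0.0, 282.72841790602797], [0.0, 467.82356134008313, 210.70045812602413], [0.0, 0.0, 1.0]] [ 1.257 -0.647  0.958] [[0.655, 0.756, -0.017], [0.536, -0.48, -0.694], [-0.533, 0.445, -0.719]]
```

View pics/top0.png

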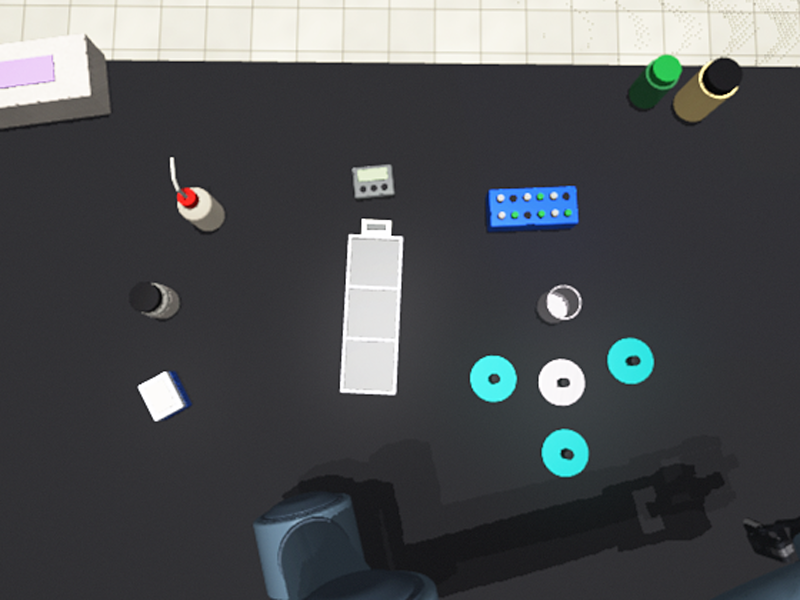

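View pics/scene0.png

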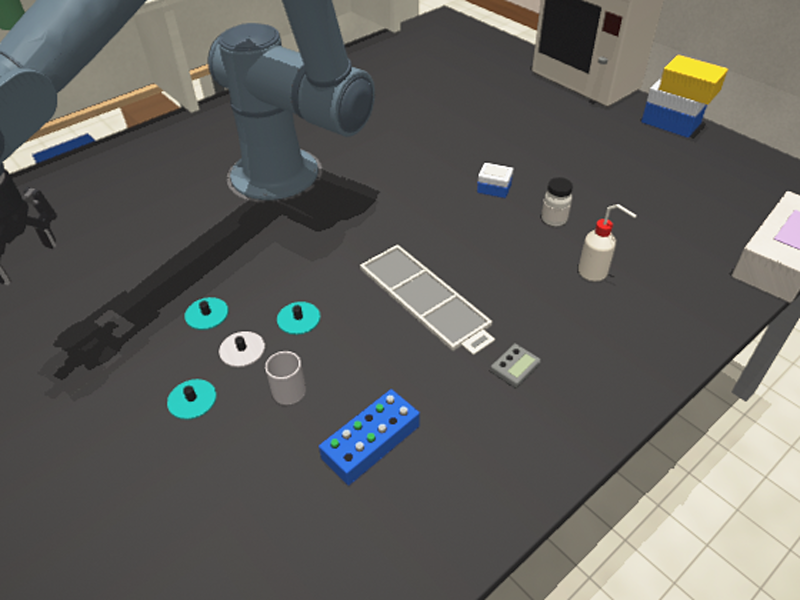

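The top view shows the carrier at (372,312) with its tab towards far x. The beaker is at (560,303), the steel cover at (562,382), the jar at (152,300) and the tip box at (163,396). Next I'll enlarge these for measuring.

Run:
```python
import cv2,numpy as np
c=np.load("top.npz")["color"][:,:,::-1]
W=np.zeros((560,720,3),np.uint8)
for i,(x,y) in enumerate([(230,150),(364,190),(85,190)]):
    t=c[y:y+140,x:x+60] if i==0 else c[y:y+110,x:x+60]
    t=cv2.resize(t,None,fx=4,fy=4,interpolation=cv2.INTER_CUBIC); W[:t.shape[0],i*240:i*240+240]=t
W=cv2.convertScaleAbs(W,alpha=1.3,beta=15)
cv2.imwrite("pics/crop1.png",W)
```

```text
(no output)
```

View pics/crop1.png

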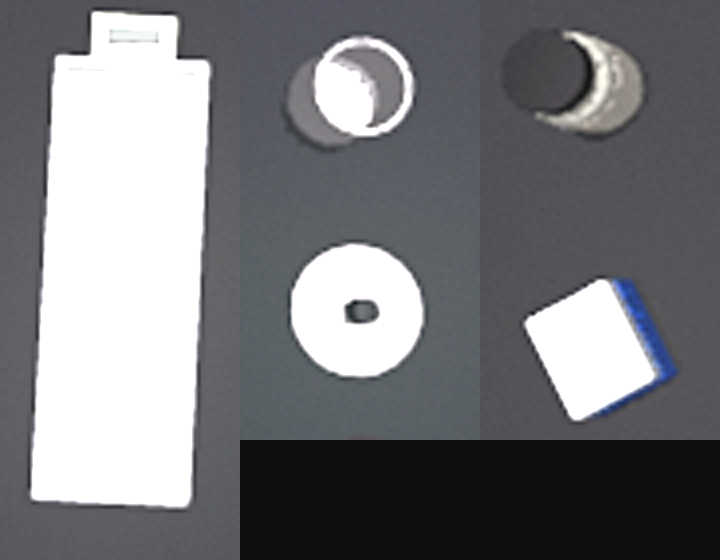

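Composite crop readings:
- Carrier corners: (54,57), (210,62), (190,507), (32,500).
- Beaker rim centre: (364,86).
- Cover: (357,310).
- Jar: cap about (545,70), base about (600,94).
- Box top corners: (525,322), (606,279), (657,376), (577,420).

```bash
cat > h.py <<'E'
import numpy as np,cv2
from plant import r, move_gripper, kin, monitor, viewer
def ray(px,z,cam="top"):
    d=np.load(cam+".npz"); R,t,K=d["R"],d["t"],d["mtx"]
    o=-R.T@t; v=R.T@np.linalg.inv(K)@np.array([px[0],px[1],1.]); return o+v*(z-o[2])/v[2]
def proj(X,cam="top"):
    d=np.load(cam+".npz"); p=d["mtx"]@(d["R"]@np.array(X,float)+d["t"]); return p[:2]/p[2]
def st(*k):
    s=monitor.state(); print({a:np.round(s[a],3).tolist() for a in ("time_s","tcp_pos","width","grasp_force","wrist_force")+k})
E
python3 - <<'E'
from h import *
def o(u,v,off): return ((u%240+.5)/4-.5+off[0],(v+.5)/4-.5+off[1])
A,B,C=(230,150),(364,190),(85,190)
c=np.array([ray(o(*p,A),.012) for p in((54,57),(210,62),(190,507),(32,500))])
ax=(c[0]+c[1]-c[2]-c[3])/2
print("carrier",c.mean(0),np.linalg.norm(ax),np.linalg.norm(c[0]-c[1]),"yaw",np.degrees(np.arctan2(ax[1],ax[0])))
print("beaker",ray(o(364,86.5,B),.075)); print("cover",ray(o(357.5,310.5,B),.005))
print("jar",ray(o(545,70,C),.093),ray(o(600,94,C),0))
b=np.array([ray(o(*p,C),.05) for p in((525,322),(606,279),(657,376),(577,420))])
print("box",b.mean(0),[np.linalg.norm(b[i]-b[i-1]).round(3) for i in range(4)])
for e in (b[2]-b[1],b[3]-b[0]): print(np.degrees(np.arctan2(e[1],e[0])))
# scene guesses
f=lambda u,v:((u+.5)*.7-.5,(v+.5)*.7-.5)
print("scene beaker rim",ray(f(283.5,365),.075,"scene"),"jar cap",ray(f(559.5,185.5),.095,"scene"),"cover",ray(f(241.5,348),.005,"scene"))
E
```

```text
carrier [ 0.56020831 -0.01387239  0.012     ] 0.29167990783821596 0.10341730470453687 yaw -1.8881818956862948
beaker [ 0.57719602 -0.34881749  0.075     ]
cover [ 0.43883899 -0.3610229   0.005     ]
jar [0.5781725  0.36977832 0.093     ] [0.57382737 0.37143783 0.        ]
box [0.40887769 0.34962092 0.05      ] [np.float64(0.07), np.float64(0.056), np.float64(0.069), np.float64(0.055)]
-149.82097780300214
-149.33472743298847
scene beaker rim [ 0.58001642 -0.3494885   0.075     ] jar cap [0.57963708 0.36129333 0.095     ] cover [ 0.44003739 -0.36210116  0.005     ]
```

```bash
cat >> h.py <<'E'
CY=-1.89; C0=np.array([.5602,-.0139])
def bay(x,y=0):
    a=np.radians(CY); return C0+np.array([x*np.cos(a)-y*np.sin(a),x*np.sin(a)+y*np.cos(a)])
def yawfix(p,yaw):  # half-turn choice with the least last-joint turn
    q=[(abs(s[5]),y) for y in (yaw,yaw+180,yaw-180) if (s:=kin.solve_ik([*p],[180,0,y])) is not None]
    return min(q)[1]
def pick(xy,z,yaw,F,opening=.085,hi=.2):
    o=[180,0,yawfix([*xy,hi],yaw)]
    move_gripper(opening); r.goto([*xy,hi],o); r.servo_line([*xy,z+.03],o,vel=.15)
    print("hit",r.servo_line([*xy,z],o,vel=.05,until_force=12))
    move_gripper(0,F); st(); r.servo_line([*xy,hi],o,vel=.12); r.sleep(.2); st()
def place(xy,z,yaw,opening=.085,hi=.2,via=None):
    o=[180,0,yawfix([*xy,hi],yaw)]
    if via is not None: r.servo_line([*via,hi],vel=.2)
    r.goto([*xy,hi],o); r.servo_line([*xy,z+.012],o,vel=.12)
    print("contact",r.servo_line([*xy,z-.003],o,vel=.02,until_force=4)); st()
    move_gripper(opening); r.sleep(.2); r.servo_line([*xy,hi],o,vel=.12)
E
python3 - <<'E'
from h import *
f=lambda u,v:((u+.5)*.7-.5,(v+.5)*.7-.5)
print("bottle",ray(f(207,213),0))
st("orientation","joints")
for p in([.578,-.349],bay(95),bay(0),bay(-95),[.578,.367]): print(kin.solve_ik([*p,.2],[180,0,CY]),yawfix([*p,.2],CY))
pick([.5785,-.349],.035,CY,50)
place(bay(95),.041,CY)
c=viewer.camera("top"); cv2.imwrite("pics/a.png",c["color"][130:300,200:440,::-1].repeat(3,0).repeat(3,1))
E
```

```text
bottle [0.74813774 0.29921981 0.        ]
{'time_s': 0.1, 'tcp_pos': [0.263, -0.594, 0.198], 'width': 0.085, 'grasp_force': 0.0, 'wrist_force': [0.416, 0.339, 0.115], 'orientation': [-179.897, -0.017, 23.88], 'joints': [-76.095, 14.081, 89.321, -0.001, 76.702, -9.975]}
[-4.07237532e+01  1.72869771e+01  8.52125251e+01 -2.54444375e-14
  7.75004978e+01  5.11662468e+01] -1.89Traceback (most recent call last):
  File "<stdin>", line 5, in <module>
  File "h.py", line 15, in yawfix
    return min(q)[1]
           ~~~^^^
ValueError: min() iterable argument is empty
```

Run:
```python
from h import *
for p in([.578,-.349],bay(95),bay(0),bay(-95),[.578,.367],[.41,.35],[.6,-.1]):
  for z in (.2,.16,.1,.04):
    print(np.round(p,3),z,[None if (s:=kin.solve_ik([float(p[0]),float(p[1]),z],[180,0,y])) is None else np.round(s).tolist() for y in(CY,CY+180,-90)])
```

```text
[ 0.578 -0.349] 0.2 [[-41.0, 17.0, 85.0, -0.0, 78.0, 51.0], [-41.0, 17.0, 85.0, 0.0, 78.0, -129.0], [-41.0, 17.0, 85.0, -0.0, 78.0, 139.0]]
[ 0.578 -0.349] 0.16 [[-41.0, 19.0, 87.0, -0.0, 74.0, 51.0], [-41.0, 19.0, 87.0, 0.0, 74.0, -129.0], [-41.0, 19.0, 87.0, -0.0, 74.0, 139.0]]
[ 0.578 -0.349] 0.1 [[-41.0, 23.0, 89.0, -0.0, 68.0, 51.0], [-41.0, 23.0, 89.0, 0.0, 68.0, -129.0], [-41.0, 23.0, 89.0, -0.0, 68.0, 139.0]]
[ 0.578 -0.349] 0.04 [[-41.0, 27.0, 90.0, -0.0, 63.0, 51.0], [-41.0, 27.0, 90.0, 0.0, 63.0, -129.0], [-41.0, 27.0, 90.0, -0.0, 63.0, 139.0]]
[95.509 -3.147] 0.2 [None, None, None]
[95.509 -3.147] 0.16 [None, None, None]
[95.509 -3.147] 0.1 [None, None, None]
[95.509 -3.147] 0.04 [None, None, None]
[ 0.56  -0.014] 0.2 [[-13.0, 2.0, 102.0, -0.0, 76.0, 79.0], [-13.0, 2.0, 102.0, 0.0, 76.0, -101.0], None]
[ 0.56  -0.014] 0.16 [[-13.0, 4.0, 104.0, -0.0, 71.0, 79.0], [-13.0, 4.0, 104.0, 0.0, 71.0, -101.0], None]
[ 0.56  -0.014] 0.1 [[-13.0, 9.0, 107.0, -0.0, 65.0, 79.0], [-13.0, 9.0, 107.0, 0.0, 65.0, -101.0], None]
[ 0.56  -0.014] 0.04 [[-13.0, 14.0, 108.0, -0.0, 58.0, 79.0],
[... 1007 characters left out ...]
.0, 71.0, -152.0]]
[0.41 0.35] 0.1 [[28.0, 6.0, 110.0, -0.0, 65.0, 120.0], [28.0, 6.0, 110.0, 0.0, 65.0, -60.0], [28.0, 6.0, 110.0, 0.0, 65.0, -152.0]]
[0.41 0.35] 0.04 [[28.0, 11.0, 111.0, -0.0, 58.0, 120.0], [28.0, 11.0, 111.0, 0.0, 58.0, -60.0], [28.0, 11.0, 111.0, 0.0, 58.0, -152.0]]
[ 0.6 -0.1] 0.2 [[-20.0, 8.0, 96.0, -0.0, 76.0, 72.0], [-20.0, 8.0, 96.0, 0.0, 76.0, -108.0], None]
[ 0.6 -0.1] 0.16 [[-20.0, 11.0, 97.0, -0.0, 72.0, 72.0], [-20.0, 11.0, 97.0, 0.0, 72.0, -108.0], None]
[ 0.6 -0.1] 0.1 [[-20.0, 15.0, 100.0, -0.0, 66.0, 72.0], [-20.0, 15.0, 100.0, 0.0, 66.0, -108.0], None]
[ 0.6 -0.1] 0.04 [[-20.0, 19.0, 101.0, -0.0, 60.0, 72.0], [-20.0, 19.0, 101.0, 0.0, 60.0, -108.0], None]
```

My slip: `bay()` got millimetres instead of metres. Nothing has moved, so I'll fix that and carry on.

```bash
sed -i 's/a=np.radians(CY); return/a=np.radians(CY); x,y=x\/1e3,y\/1e3; return/; s/(abs(s\[5\]),y)/(abs(s[5]-j),y)/; s/^    q=\[/    j=monitor.state()["joints"][5]\n    q=[/' h.py
python3 - <<'E'
from h import *
pick([.5785,-.349],.035,CY,50)
place(bay(95),.041,CY)
c=viewer.camera("top"); cv2.imwrite("pics/a.png",c["color"][130:300,200:440,::-1].repeat(3,0).repeat(3,1))
E
```

```text
hit False
{'time_s': 4.017, 'tcp_pos': [0.579, -0.349, 0.037], 'width': 0.056, 'grasp_force': 51.736, 'wrist_force': [-0.216, 2.37, 5.676]}
{'time_s': 5.742, 'tcp_pos': [0.578, -0.349, 0.199], 'width': 0.056, 'grasp_force': 53.011, 'wrist_force': [-0.626, 0.497, -1.147]}
contact True
{'time_s': 8.975, 'tcp_pos': [0.655, -0.017, 0.042], 'width': 0.055, 'grasp_force': 54.624, 'wrist_force': [-0.194, -0.643, 5.147]}
```

View pics/a.png

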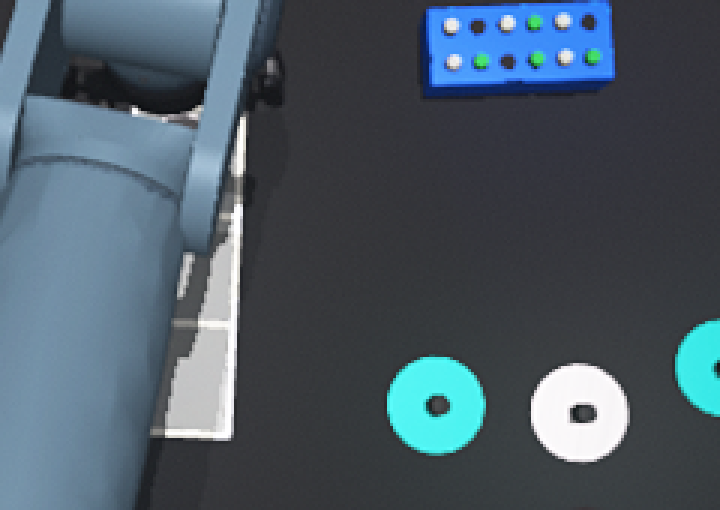

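Contact came at the expected height, but the arm hides the beaker. I'll move clear towards the jar and look before gripping.

Run:
```python
from h import *
r.goto([.578,.367,.22],[180,0,CY])
c=viewer.camera("top")["color"][:,:,::-1]; s=viewer.camera("scene")["color"][:,:,::-1]
f=lambda i:cv2.resize(i,None,fx=4,fy=4,interpolation=cv2.INTER_CUBIC)
a=f(c[140:285,225:300]); b=f(s[165:255,245:365]) ; W=np.zeros((580,790,3),np.uint8); W[:,:300]=a; W[:360,305:785]=b; cv2.imwrite("pics/b.png",W)
```

```text
(no output)
```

View pics/b.png

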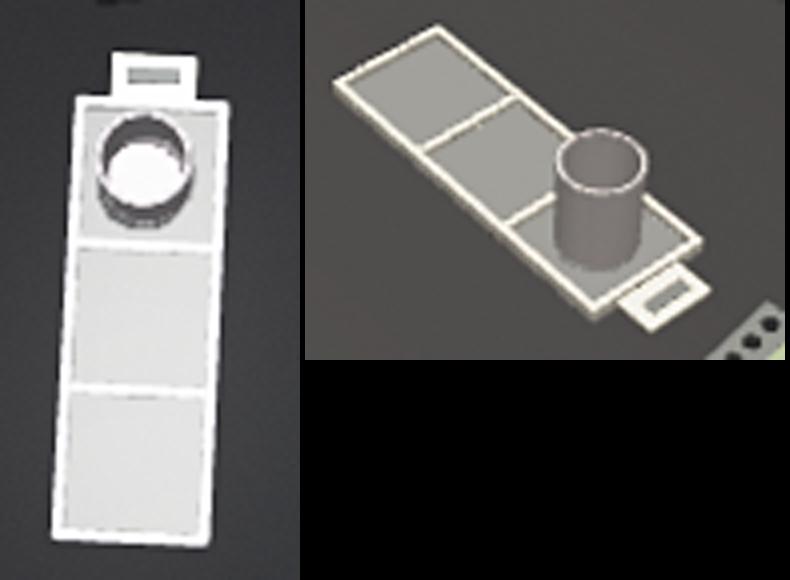

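The beaker stands upright in the tab bay, its rim at about (145,160) in the left crop and (601,161) in the right. I'll locate it, then do the jar and the box.

Run:
```python
from h import *
print(bay(95),ray((225+36.4-.5,140+40.1-.5),.080),ray((245+74.25-.5,165+40.4-.5),.080,"scene"))
pick([.578,.367],.037,CY,60)
place(bay(0),.043,CY)
yb=30.0-0.4
pick([.409,.350],.016,30,50)
place(bay(-95),.022,CY)
r.goto([.439,-.361,.2],[180,0,CY])
c=viewer.camera("top")["color"][:,:,::-1]; s=viewer.camera("scene")["color"][:,:,::-1]
f=lambda i:cv2.resize(i,None,fx=4,fy=4,interpolation=cv2.INTER_CUBIC)
a=f(c[140:285,225:300]); b=f(s[145:265,245:365]) ; W=np.zeros((580,790,3),np.uint8); W[:,:300]=a; W[:480,305:785]=b; cv2.imwrite("pics/c.png",W)
```

```text
[ 0.65514832 -0.01703317] [ 0.6523374  -0.01747619  0.08      ] [ 0.65393739 -0.01813964  0.08      ]
hit False
{'time_s': 15.333, 'tcp_pos': [0.579, 0.367, 0.038], 'width': 0.05, 'grasp_force': 62.146, 'wrist_force': [0.438, 1.044, 4.268]}
{'time_s': 17.042, 'tcp_pos': [0.578, 0.367, 0.199], 'width': 0.05, 'grasp_force': 62.398, 'wrist_force': [0.832, -0.239, -2.367]}
contact True
{'time_s': 20.425, 'tcp_pos': [0.56, -0.014, 0.043], 'width': 0.05, 'grasp_force': 62.845, 'wrist_force': [-0.729, 0.454, 3.83]}
hit False
{'time_s': 26.917, 'tcp_pos': [0.411, 0.351, 0.018], 'width': -0.0, 'grasp_force': 3.121, 'wrist_force': [1.211, 0.567, 5.899]}
{'time_s': 28.8, 'tcp_pos': [0.409, 0.35, 0.199], 'width': 0.0, 'grasp_force': 0.0, 'wrist_force': [-0.049, 0.221, -0.724]}
contact False
{'time_s': 32.6, 'tcp_pos': [0.465, -0.011, 0.019], 'width': -0.0, 'grasp_force': 0.0, 'wrist_force': [-0.162, 0.532, -1.014]}
```

View pics/c.png

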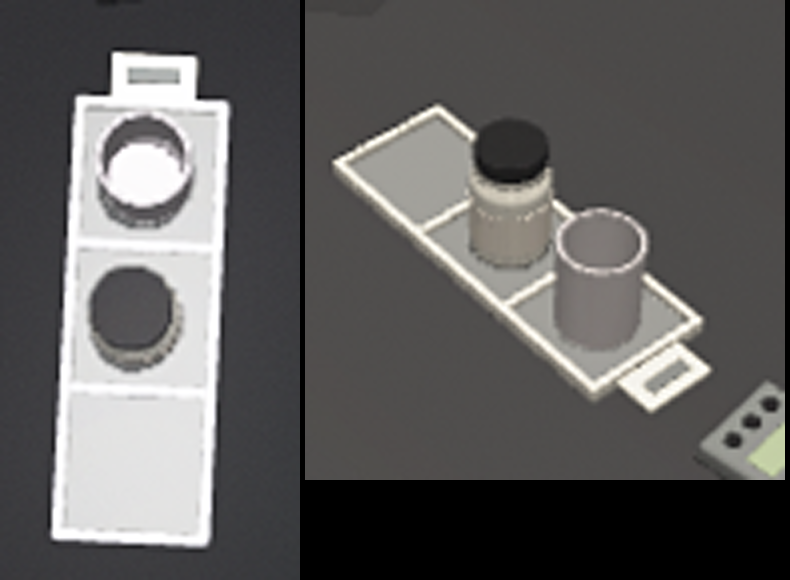

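Beaker and jar stand in their bays, but the box slipped out of the grip. I'll look where it is now.

Run:
```python
from h import *
c=viewer.camera("top")["color"][:,:,::-1]; s=viewer.camera("scene")["color"][:,:,::-1]
f=lambda i:cv2.resize(i,None,fx=4,fy=4,interpolation=cv2.INTER_CUBIC)
a=f(c[215:325,75:165]); b=f(s[85:165,320:420]) ; W=np.zeros((440,770,3),np.uint8); W[:,:360]=a; W[:320,365:765]=b; cv2.imwrite("pics/d.png",W)
```

```text
(no output)
```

View pics/d.png

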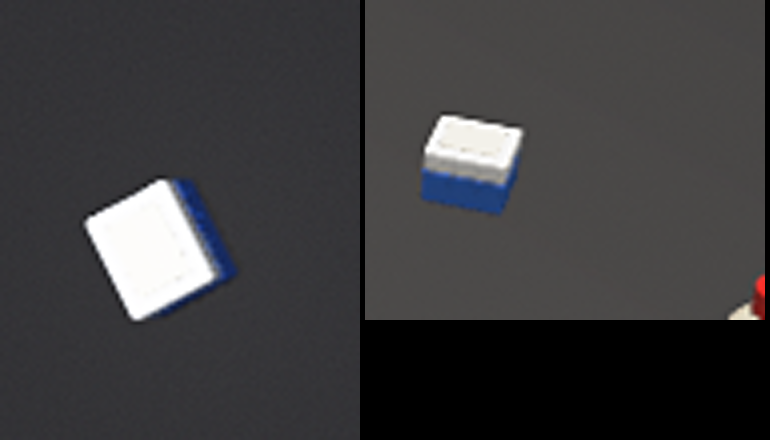

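Run:
```python
from h import *
print("scene box",ray((320+27-.4,85+35.75-.4),.05,"scene"),[ray((320+(u-365)/4-.4,85+v/4-.4),.05,"scene").round(3) for u,v in((440,116),(522,129),(508,172),(425,157))])
print("top box",ray((75+151.5/4-.4,215+249.5/4-.4),.05))
print("jar",bay(0),ray((225+131/4-.4,140+309/4-.4),.1),ray((245+(511-305)/4-.4,145+148/4-.4),.1,"scene"))
st("joints","orientation")
```

```text
scene box [0.41178604 0.34460912 0.05      ] [array([0.366, 0.352, 0.05 ]), array([0.425, 0.389, 0.05 ]), array([0.459, 0.336, 0.05 ]), array([0.399, 0.301, 0.05 ])]
top box [0.4086784  0.34950388 0.05      ]
jar [ 0.5602 -0.0139] [ 0.55742568 -0.01101632  0.1       ] [ 0.56275425 -0.01636538  0.1       ]
{'time_s': 36.758, 'tcp_pos': [0.44, -0.36, 0.2], 'width': 0.085, 'grasp_force': 0.0, 'wrist_force': [-0.317, 0.751, -0.848], 'joints': [-50.751, 3.073, 101.367, 0.004, 75.549, 41.039], 'orientation': [179.994, -0.01, -1.791]}
```

The box didn't move. Since the pads stand farther back when open, they probably closed over its top edge, so I'll retry lower and check the width before moving off.

Run:
```python
from h import *
r.goto([.409,.30,.2],[180,0,30])
pick([.410,.348],.005,30,50)
if monitor.state()["width"]>.04:
    place(bay(-95),.0105,CY,opening=.066)
else:
    move_gripper(.085)
r.goto([.439,-.361,.2],[180,0,CY])
c=viewer.camera("top")["color"][:,:,::-1]; s=viewer.camera("scene")["color"][:,:,::-1]
f=lambda i:cv2.resize(i,None,fx=4,fy=4,interpolation=cv2.INTER_CUBIC)
a=f(c[140:285,225:300]); b=f(s[145:265,245:365]) ; W=np.zeros((580,790,3),np.uint8); W[:,:300]=a; W[:480,305:785]=b; cv2.imwrite("pics/e.png",W)
```

```text
hit False
{'time_s': 42.033, 'tcp_pos': [0.411, 0.348, 0.006], 'width': 0.054, 'grasp_force': 53.463, 'wrist_force': [-0.071, 0.564, 4.741]}
{'time_s': 44.008, 'tcp_pos': [0.41, 0.348, 0.2], 'width': 0.054, 'grasp_force': 52.861, 'wrist_force': [0.676, 0.556, -2.305]}
contact True
{'time_s': 47.575, 'tcp_pos': [0.465, -0.011, 0.011], 'width': 0.054, 'grasp_force': 53.489, 'wrist_force': [-1.293, -0.224, 4.177]}
```

View pics/e.png

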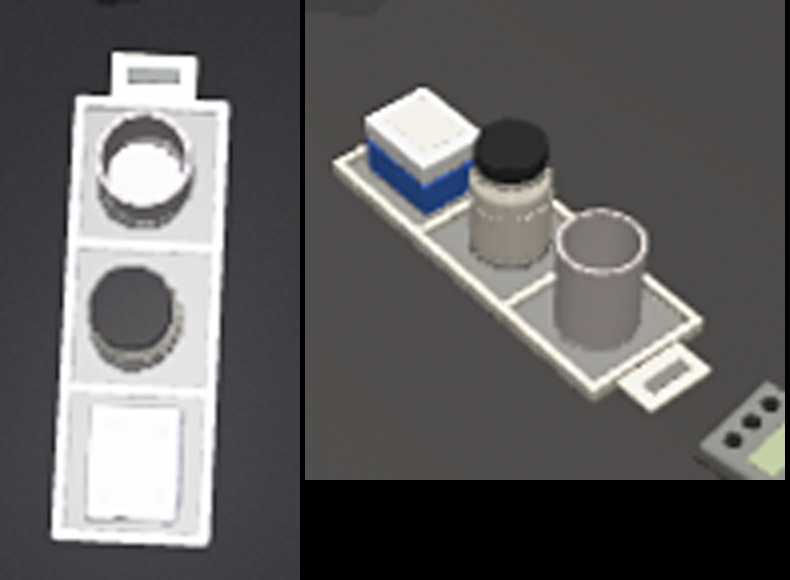

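The box sits squarely in the third bay, with its top at about (137,463) in the left crop. Next is the cover.

Run:
```python
from h import *
pick([.4393,-.3613],.005,CY,60,opening=.045)
if monitor.state()["width"]>.008:
    place([.6534,-.0177],.0855,CY,opening=.045,hi=.22)
r.goto([.40,-.40,.25],[180,0,CY])
c=viewer.camera("top")["color"][:,:,::-1]; s=viewer.camera("scene")["color"][:,:,::-1]
f=lambda i:cv2.resize(i,None,fx=4,fy=4,interpolation=cv2.INTER_CUBIC)
a=f(c[140:285,225:300]); b=f(s[145:265,245:365]) ; W=np.zeros((580,790,3),np.uint8); W[:,:300]=a; W[:480,305:785]=b; cv2.imwrite("pics/g.png",W)
```

```text
hit False
{'time_s': 54.292, 'tcp_pos': [0.439, -0.361, 0.005], 'width': 0.0, 'grasp_force': 0.0, 'wrist_force': [0.315, -0.437, -0.109]}
{'time_s': 56.267, 'tcp_pos': [0.439, -0.361, 0.2], 'width': -0.0, 'grasp_force': 0.0, 'wrist_force': [-0.539, -0.005, 0.157]}
```

View pics/g.png

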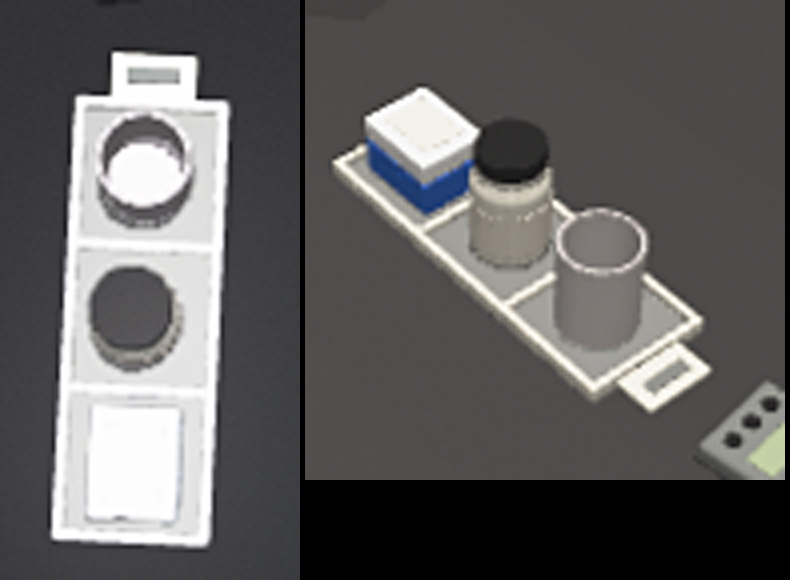

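The grip closed on nothing. I'll look at the cover itself.

Run:
```python
from h import *
st()
r.goto([.45,-.15,.25],[180,0,CY])
c=viewer.camera("top")["color"][:,:,::-1]; s=viewer.camera("scene")["color"][:,:,::-1]
np.savez("g.npz",c=c)
f=lambda i:cv2.resize(i,None,fx=4,fy=4,interpolation=cv2.INTER_CUBIC)
a=f(c[225:345,325:465])[:,:560]; b=f(s[195:305,110:230])
W=np.zeros((480,800,3),np.uint8); W[:,:400]=a[:,60:460]; W[:440,400:800]=b[:,60:460]; cv2.imwrite("pics/i.png",W)
```

```text
{'time_s': 56.767, 'tcp_pos': [0.4, -0.399, 0.249], 'width': -0.0, 'grasp_force': 0.0, 'wrist_force': [-0.031, 0.572, -0.765]}
```

View pics/i.png

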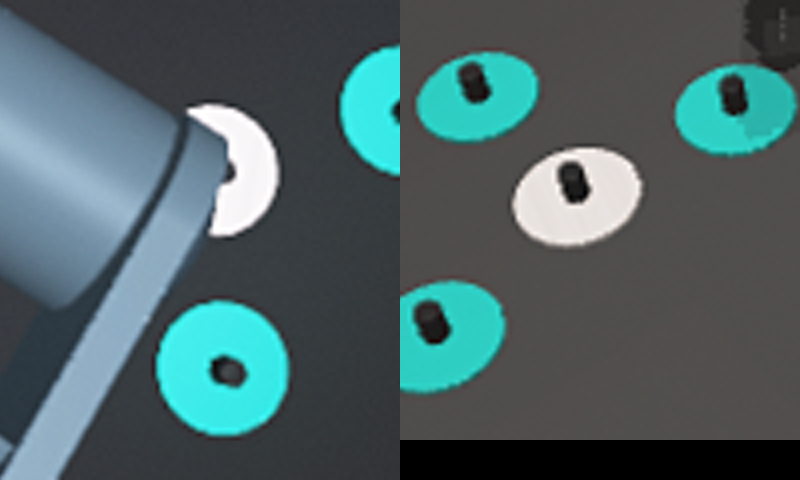

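Run:
```python
from h import *
g=lambda u,v:(110+(u-340)/4-.4,195+v/4-.4)
print("cover scene",ray(g(577,197),.005,"scene"),"knob top",ray(g(570,168),.031,"scene"))
print("knob base proj etc", proj([.4393,-.3613,.031],"scene"),g(570,168))
# top: right edge of disc at crop x=279
print("right edge top",ray((325+(279+60)/4-.4,225+170/4-.4),.005))
move_gripper(.085); st(); move_gripper(.045); st(); move_gripper(0.018); st()
```

```text
cover scene [ 0.44115419 -0.36293429  0.005     ] knob top [ 0.43877257 -0.36102272  0.031     ]
knob base proj etc [167.11364046 236.76666153] (167.1, 236.6)
right edge top [ 0.43963595 -0.40355413  0.005     ]
{'time_s': 58.65, 'tcp_pos': [0.45, -0.15, 0.25], 'width': 0.085, 'grasp_force': 0.0, 'wrist_force': [-0.428, 0.547, 0.283]}
{'time_s': 59.125, 'tcp_pos': [0.45, -0.15, 0.25], 'width': 0.045, 'grasp_force': 0.0, 'wrist_force': [0.399, 0.02, 0.077]}
{'time_s': 59.5, 'tcp_pos': [0.45, -0.15, 0.25], 'width': 0.018, 'grasp_force': 0.0, 'wrist_force': [-0.531, 0.135, -0.391]}
```

All this suggests the fingertips are really higher than reported. I'll check by touching the bare bench with the closed fingers.

Run:
```python
from h import *
move_gripper(0); o=[180,0,CY]; r.servo_line([.45,-.17,.04],o,vel=.15)
for z in (.01,-.005,-.02,-.035):
    try: h=r.servo_line([.45,-.17,z],o,vel=.02,until_force=4)
    except r.MotionError as e: print("ME",e);break
    print(z,h); st()
    if h: break
r.servo_line([.45,-.17,.1],o)
```

```text
0.01 False
{'time_s': 63.025, 'tcp_pos': [0.45, -0.17, 0.01], 'width': 0.0, 'grasp_force': 0.0, 'wrist_force': [-0.536, -0.081, 0.488]}
-0.005 False
{'time_s': 63.925, 'tcp_pos': [0.45, -0.17, -0.005], 'width': -0.0, 'grasp_force': 0.0, 'wrist_force': [-0.022, 0.434, -0.827]}
-0.02 False
{'time_s': 64.825, 'tcp_pos': [0.45, -0.17, -0.02], 'width': -0.0, 'grasp_force': 0.0, 'wrist_force': [0.054, 0.635, -0.131]}
-0.035 True
{'time_s': 65.433, 'tcp_pos': [0.45, -0.17, -0.032], 'width': -0.0, 'grasp_force': 2.456, 'wrist_force': [-1.129, 0.403, 4.926]}
```

The fingertips touch at a reported z of -0.032, so they end about 31 mm above the reported TCP. I'll redo the cover with that correction.

Run:
```python
from h import *
pick([.4393,-.3613],-.022,CY,60,opening=.045)
if monitor.state()["width"]>.008:
    place([.6534,-.0177],.0585,CY,opening=.045,hi=.22)
r.goto([.40,-.40,.25],[180,0,CY]); st()
c=viewer.camera("top")["color"][:,:,::-1]; s=viewer.camera("scene")["color"][:,:,::-1]
f=lambda i:cv2.resize(i,None,fx=4,fy=4,interpolation=cv2.INTER_CUBIC)
a=f(c[140:285,225:300]); b=f(s[145:265,245:365]) ; W=np.zeros((580,790,3),np.uint8); W[:,:300]=a; W[:480,305:785]=b; cv2.imwrite("pics/j.png",W)
```

```text
hit False
{'time_s': 70.392, 'tcp_pos': [0.44, -0.362, -0.021], 'width': 0.016, 'grasp_force': 58.828, 'wrist_force': [-0.495, 0.45, 3.063]}
{'time_s': 72.592, 'tcp_pos': [0.439, -0.361, 0.2], 'width': 0.016, 'grasp_force': 58.731, 'wrist_force': [-0.029, -0.467, -0.667]}
contact True
{'time_s': 76.083, 'tcp_pos': [0.653, -0.018, 0.059], 'width': 0.016, 'grasp_force': 59.094, 'wrist_force': [-0.112, 0.514, 4.945]}
{'time_s': 79.858, 'tcp_pos': [0.401, -0.399, 0.25], 'width': 0.045, 'grasp_force': 0.0, 'wrist_force': [0.412, -0.574, -0.292]}
```

View pics/j.png

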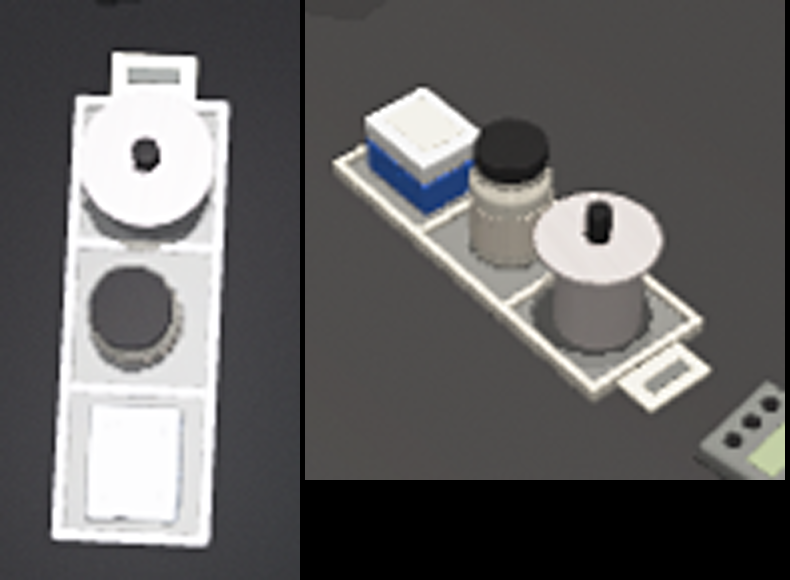

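The cover lies flat and centred on the beaker, its disc at about (146,159) over the rim at (145,160). All three bays are loaded and the gripper is open and clear, so I'm handing in.

```bash
python3 -c "
from h import *
print(r.sign_off())"
```

```text
the job is handed in; nothing more can be done
None
```

The job is handed in, verdict not shown: in the last pictures beaker, jar and tip box stand in their bays, the steel cover sits centred on the beaker, knob up, and the gripper is open and clear.

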